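# Empty the boil-test basket onto the comparison boards

## Robot

A 6-joint arm with a two-finger parallel gripper is mounted at the origin on the work surface; the furniture and walls round the work are solid. World frame = base frame: x ahead of the robot, y to its left, z up, the work surface at z = 0. Lengths are in m, angles in rad, forces in N, time in s.
With the tool pointing down it reaches from about 0.3 to 0.825 m from the base axis. Payload 5.4 kg.
Tool frame: the origin (TCP) lies at the very end of the fingers, on their centre line; the grasp point (between the pads) lies 19 mm behind it; z points along the fingers, y is the line along which they close (so a half turn about z gives the same grasp; the last joint's range is limited). The gripper opens to 92 mm and grips with 3 to 60 N. Pads are 20 mm wide; open, the fingers measure 128 mm over their backs; the gripper's body (75 mm by 189 mm) begins 69 mm behind the grasp point.
Start: joints at [-0.21, 0.158, 1.597, -0, 1.386, -0.21], TCP at [0.575, -0, 0.194] pointing down, gripper open.
Joint ranges: [-2.91, 2.91], [-0.94, 2.29], [0.18, 2.7], [-1.29, 4.43], [0.17, 2.64], [-3, 3]. Speed limits (rad/s): [2.57, 2.57, 3.14, 3.14, 3.14, 3.14].

## Interface

Orientations are given as a rotation vector (axis times angle).
In Python, from workcell import bot gives the robot as it stands. Calls block until the motion is done:
- bot.goto(position, orientation): joint-space move of the TCP to a pose.
- bot.line_to(position, rot=None, max_speed=0.15): straight line of the TCP; rot=None keeps the orientation; max_speed is the mean speed in m/s.
- bot.set_joints(angles): joint-space move.
- bot.set_gripper(opening, newtons=None): opening from 0.0 (shut) to 1.0 (fully open); newtons is the grip in N (None keeps the last); returns when the fingers have stopped.
- bot.hold(seconds).
- bot.inverse_kinematics(position, orientation): joint angles nearest the present ones, or None.
- bot.read_camera(name): name is "scene" or "side" or "wrist"; returns a dict with "pixels" (480x640x3 uint8, blue, green, red), "fx", "fy", "cx", "cy" (pixels), "k1" (the pictures are not rectified: a ray, as slopes to the right and down, at radius r is drawn at 1 + k1 r^2 times it, then the intrinsics apply), "R" (3x3) and "t" (3): a world point X has camera coordinates R X + t. Camera axes: x right, y down, z forward; pixel columns grow to the right and rows downward; lengths in m; the calibration is good to about 2 mm. A picture is of the moment at which its call begins. There is no depth.
A pose or a line that the arm cannot do raises bot.MotionError and nothing moves.
- bot.job_done(): hands the job in; it is judged then, once.
Readings, each from a call of its own:
- bot.current_clock(): time.
- bot.current_joints(): joint angles.
- bot.current_joint_vel(): joint speeds.
- bot.current_effort(): joint torques, N m.
- bot.current_ee_pos(): TCP position.
- bot.current_tool_rot(): TCP orientation.
- bot.current_contact_force(): force on the tool from outside, world axes, zero at the start.
- bot.current_ft_torque(): the same for the moment, N m.
- bot.current_opening(): opening from 0.0 (shut) to 1.0 (fully open).
- bot.current_grip_force(): force on a finger pad.
Only numpy, scipy, OpenCV 4.12 (cv2) and the standard library are available. Lean on these libraries where they do the work, as an engineer would, in place of code of your own. Each camera call takes 0.05 s, during which the arm holds its last target. There are 200 camera calls.

## Task

The four glazed test tiles in the wire basket have been through the boil test. Swing the basket's lid over past upright so that it stays open, take the crossed stack of tiles apart and set each tile down gently, glaze up and lying flat lengthwise between the battens, centred on the empty felt-lined place of the board that carries the untested control tile of the same colour, so that the two can be compared. Leave the lid open.

Things in the scene. Friction and masses are not known exactly. Their poses are not given: they have to be found in the camera images.
- tile_orange_center (a point): centre (half-way up) of the loose orange-brown glazed test tile, 58 x 41 x 14 mm, about 60 g, lying glaze up in the wire basket; its x axis runs along the 58 mm side, y along the 41 mm side, z up out of the glazed face. Upper layer of the crossed stack: it bridges both lower tiles (black and green) side by side with the other upper tile, and its two short ends are free to grip.
- tile_pale_center (a point): centre (half-way up) of the loose pale grey-white glazed test tile, 57 x 41 x 12 mm, about 60 g, lying glaze up in the wire basket; its x axis runs along the 57 mm side, y along the 41 mm side, z up out of the glazed face. Upper layer of the crossed stack: it bridges both lower tiles (black and green) side by side with the other upper tile, and its two short ends are free to grip.
- tile_black_center (a point): centre (half-way up) of the loose charcoal black glazed test tile, 62 x 40 x 12 mm, about 60 g, lying glaze up in the wire basket; its x axis runs along the 62 mm side, y along the 40 mm side, z up out of the glazed face. Lower layer of the crossed stack, on the basket floor (8 mm above the bench) under the two upper tiles (orange and pale), which lie across it; its two short ends are free to grip.
- tile_green_center (a point): centre (half-way up) of the loose olive green glazed test tile, 60 x 44 x 12 mm, about 60 g, lying glaze up in the wire basket; its x axis runs along the 60 mm side, y along the 44 mm side, z up out of the glazed face. Lower layer of the crossed stack, on the basket floor (8 mm above the bench) under the two upper tiles (orange and pale), which lie across it; its two short ends are free to grip.
- place_orange (a point): centre of the empty grey felt place, on the felt (9 mm above the bench, z up), of the fixed wooden board (136 x 92 mm) whose glued-on control tile, centred 66 mm off along +x, is orange-brown. The place is a channel 58 mm wide along x between two battens 4 mm high, open at both ends along y; the tile's long side goes along y. The control's top is 23 mm above the bench at most.
- place_pale (a point): centre of the empty grey felt place, on the felt (9 mm above the bench, z up), of the fixed wooden board (136 x 92 mm) whose glued-on control tile, centred 66 mm off along +x, is pale grey-white. The place is a channel 58 mm wide along x between two battens 4 mm high, open at both ends along y; the tile's long side goes along y. The control's top is 23 mm above the bench at most.
- place_black (a point): centre of the empty grey felt place, on the felt (9 mm above the bench, z up), of the fixed wooden board (136 x 92 mm) whose glued-on control tile, centred 66 mm off along +x, is charcoal black. The place is a channel 58 mm wide along x between two battens 4 mm high, open at both ends along y; the tile's long side goes along y. The control's top is 23 mm above the bench at most.
- place_green (a point): centre of the empty grey felt place, on the felt (9 mm above the bench, z up), of the fixed wooden board (136 x 92 mm) whose glued-on control tile, centred 66 mm off along +x, is olive green. The place is a channel 58 mm wide along x between two battens 4 mm high, open at both ends along y; the tile's long side goes along y. The control's top is 23 mm above the bench at most.
- lid (a joint): angle of the basket's wire lid (0.25 kg, hardly any friction): 0 shut and level, 1.57 upright, 1.85 fully open against its stops, leaning away from the robot; it falls shut below 1.57 and open above. Basket fixed, 190 x 190 mm inside, rim 47 mm and floor 8 mm above the bench; the stack stands about its middle; wire stops behind the hinge rise to 87 mm.
- lid_handle (a point): middle of the black round handle bar (11 mm thick, 76 mm long along y) of the loop on the lid's robot-side edge; shut, it is 50 mm above the bench with 35 mm clear between bar and basket wall. The point turns with the lid: the hinge line, on the basket's far side, is parallel to y, 234 mm off along the point's +x, at the point's z = 0.
There are look-alikes about, which are no part of the job. What is shaped like the part that bears tile_pale_center but blue is not meant.

How it is judged:
On the way:
1. the basket's lid has been swung over past upright and stays open (value of joint lid above 1.7 rad), for 0.2 s.
At the end, for the whole second after the job is handed in: The lid is open (over 1.7 rad); each tile lies at rest, glaze up, flat (under 0.07 rad) on the place beside the control tile of its own colour: centre within 15 mm of the place's centre, long side within 0.25 rad of the channel (value of joint lid above 1.7 rad and horizontal distance between tile_orange_center and place_orange below 0.015 m and z of tile_orange_center in the frame of place_orange below 0.0095 m and angle between each of tile_orange_center, tile_pale_center, tile_black_center, tile_green_center's own z axis and vertical below 0.07 rad and angle between the x axis of tile_orange_center and the y axis of place_orange, either way round below 0.25 rad and linear speed of each of tile_orange, tile_pale, tile_black, tile_green below 0.02 m/s and horizontal distance between tile_pale_center and place_pale below 0.015 m and z of tile_pale_center in the frame of place_pale below 0.0095 m and angle between the x axis of tile_pale_center and the y axis of place_pale, either way round below 0.25 rad and horizontal distance between tile_black_center and place_black below 0.015 m and z of tile_black_center in the frame of place_black below 0.0095 m and angle between the x axis of tile_black_center and the y axis of place_black, either way round below 0.25 rad and horizontal distance between tile_green_center and place_green below 0.015 m and z of tile_green_center in the frame of place_green below 0.0095 m and angle between the x axis of tile_green_center and the y axis of place_green, either way round below 0.25 rad); the robot touches nothing.
It fails at once if a tile is dropped or thrown onto its place: it moves faster than 0.7 m/s within 30 mm above it ((horizontal distance between tile_orange_center and place_orange below 0.04 m and z of tile_orange_center in the frame of place_orange below 0.03 m and linear speed of tile_orange above 0.7 m/s) or (horizontal distance between tile_pale_center and place_pale below 0.04 m and z of tile_pale_center in the frame of place_pale below 0.03 m and linear speed of tile_pale above 0.7 m/s) or (horizontal distance between tile_black_center and place_black below 0.04 m and z of tile_black_center in the frame of place_black below 0.03 m and linear speed of tile_black above 0.7 m/s) or (horizontal distance between tile_green_center and place_green below 0.04 m and z of tile_green_center in the frame of place_green below 0.03 m and linear speed of tile_green above 0.7 m/s)).
It also fails if it takes over 115 s, if anything falls off the work surface, if the arm or the gripper's body presses on something with over 40 N, if the wrist force passes 120 N, or if a joint passes its speed limit or range.

## Working session

There is one attempt and no reset: what is moved stays moved. The work goes in short steps, each a Python script; the robot and the scene stay as the last script left them, time stands still between calls to the robot, and variables do not carry over. Pictures are saved under pics/ and viewed, at most 15 in all, crops included, and the job is handed in when it is done.

```bash
ls; mkdir -p pics
cat > h.py <<'E'
import numpy as np, cv2
from workcell import bot
def ray(c,u,v):
    xd=np.array([(u-c["cx"])/c["fx"],(v-c["cy"])/c["fy"]]); x=xd.copy()
    for _ in range(20): x=xd/(1+c["k1"]*(x@x))
    R=np.array(c["R"]);t=np.array(c["t"])
    return -R.T@t, R.T@np.array([x[0],x[1],1.])
def onplane(c,u,v,z):
    o,d=ray(c,u,v); return o+d*(z-o[2])/d[2]
def proj(c,X):
    p=np.array(c["R"])@np.array(X,float)+np.array(c["t"]); x=p[:2]/p[2]; x=x*(1+c["k1"]*(x@x))
    return np.array([x[0]*c["fx"]+c["cx"],x[1]*c["fy"]+c["cy"]])
E
python3 - <<'E'
from h import *
for n in ["scene","side","wrist"]:
    c=bot.read_camera(n); cv2.imwrite(f"pics/{n}0.png",np.array(c["pixels"]))
    print(n,c["fx"],c["k1"],-np.array(c["R"]).T@c["t"],np.array(c["R"])[2])
print(bot.current_tool_rot(),bot.current_clock())
E
```

```text
pics
scene 440.75503246305135 -0.03690972153689579 [ 0.2117708  -0.53987354  0.80639204] [ 0.3053719   0.54820709 -0.77859937]
side 505.8652955387102 -0.12261920015830519 [ 0.37487991 -1.24187262  0.53341378] [ 0.099126    0.92743722 -0.3606026 ]
wrist 352.4907718764453 -0.00023640174926461798 [0.57491613 0.08282869 0.38521481] [-0.0017954  -0.29010342 -0.95699362]
[-2.22058298e+00 -2.22062931e+00  1.26197904e-03] 0.15
```

View pics/scene0.png

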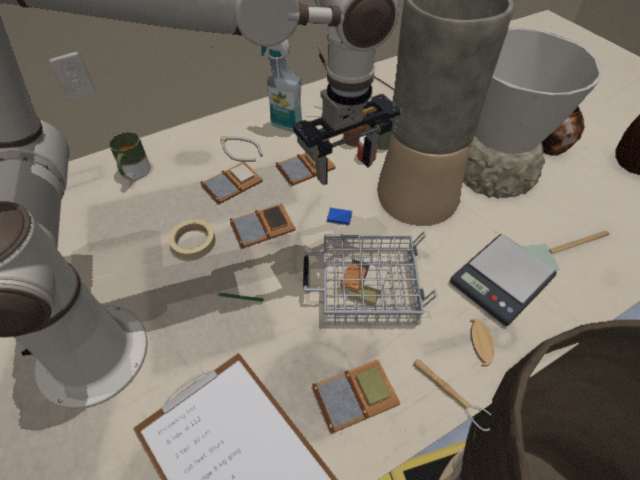

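View pics/wrist0.png

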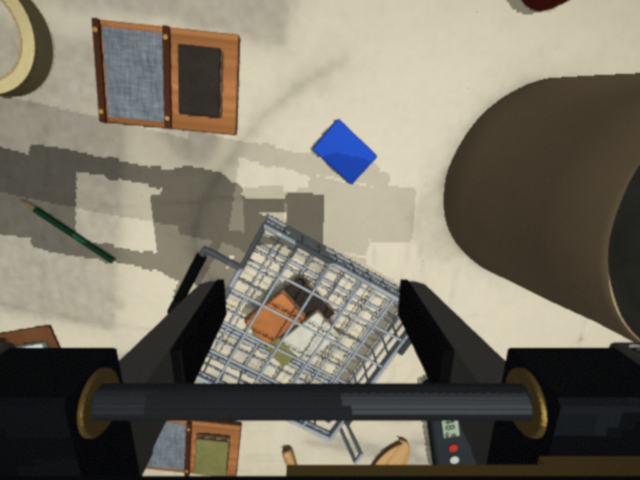

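The scene view shows the boards: pale (232,182), orange (305,168), black (262,226) and green (356,396). The basket is at (370,280) with its handle at (307,272). The wrist view shows the basket turned about 30°, handle near (190,280). The blue decoy lies alone, and the tall vases stand at the upper right. Next I'll get rough positions for all of these.

Run:
```python
from h import *
c=bot.read_camera("scene"); w=bot.read_camera("wrist")
for n,u,v,z in [("paleF",217,186,.009),("paleC",243,174,.02),("orF",292,170,.009),("orC",317,162,.02),("blF",250,231,.009),("blC",276,218,.02),("grF",342,402,.009),("grC",374,385,.02),("handle",307,272,.05),("stack",357,283,.035),("stop1",418,240,.087),("stop2",432,298,.087),("vase foot",385,205,0),("vase foot r",460,205,0),("vasefront",420,220,0),("bottle",287,130,0),("cup",130,175,0),("tape",192,238,0),("blue",340,216,.01)]:
    print(n,onplane(c,u,v,z).round(3))
for n,u,v,z in [("blF",136,73,.009),("blC",200,80,.02),("handleA",201,254,.05),("handleB",172,308,.05),("hL",205,250,.05),("stack",290,325,.03),("corner",268,218,.047)]:
    print("w",n,onplane(w,u,v,z).round(3))
for p in [(.45,0.18),(.45,.3),(.6,.3),(.35,.3),(.38,-.1)]:
  for z in (.25,.35): print(p,z,bot.inverse_kinematics([*p,z],bot.current_tool_rot()) is not None)
```

```text
paleF [0.387 0.311 0.009]
paleC [0.46  0.307 0.02 ]
orF [0.583 0.267 0.009]
orC [0.65 0.25 0.02]
blF [0.398 0.127 0.009]
blC [0.466 0.124 0.02 ]
grF [ 0.376 -0.324  0.009]
grC [ 0.441 -0.33   0.02 ]
handle [ 0.446 -0.069  0.05 ]
stack [ 0.527 -0.136  0.035]
stop1 [ 0.675 -0.137  0.087]
stop2 [ 0.611 -0.263  0.087]
vase foot [0.729 0.043 0.   ]
vase foot r [ 0.893 -0.051  0.   ]
vasefront [ 0.774 -0.041  0.   ]
bottle [ 0.655  0.438 -0.   ]
cup [ 0.199  0.48  -0.   ]
tape [0.272 0.184 0.   ]
blue [0.607 0.061 0.01 ]
w blF [0.403 0.14  0.009]
w blC [0.468 0.132 0.02 ]
w handleA [ 0.463 -0.033  0.05 ]
w handleB [ 0.427 -0.093  0.05 ]
w hL [ 0.468 -0.029  0.05 ]
w stack [ 0.55  -0.125  0.03 ]
w corner [0.531 0.004 0.047]
(0.45, 0.18) 0.25 True
(0.45, 0.18) 0.35 True
(0.45, 0.3) 0.25 True
(0.45, 0.3) 0.35 True
(0.6, 0.3) 0.25 True
(0.6, 0.3) 0.35 True
(0.35, 0.3) 0.25 True
(0.35, 0.3) 0.35 True
(0.38, -0.1) 0.25 True
(0.38, -0.1) 0.35 True
```

View pics/side0.png

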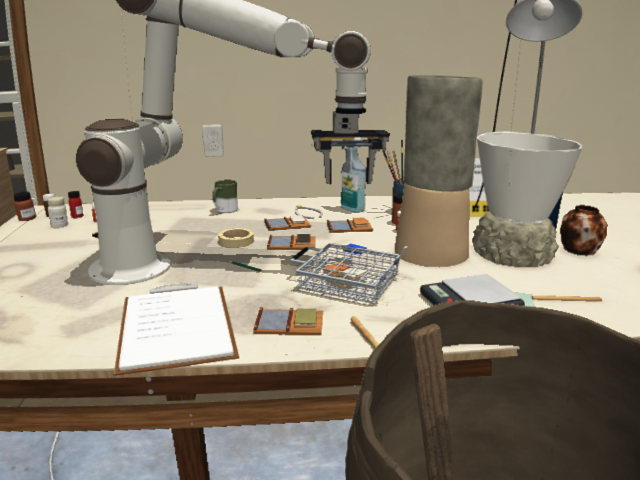

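The side view agrees: the tall vase stands behind the basket and the boards are clear. The handle's ends measure 76 mm apart, which matches the description. I'll survey the boards and handle from close by with the wrist camera.

```bash
cat >> h.py <<'E'
from scipy.spatial.transform import Rotation as Ro
def down(psi):
    y=np.array([np.cos(psi),np.sin(psi),0]); z=np.array([0,0,-1.]); return Ro.from_matrix(np.column_stack([np.cross(y,z),y,z])).as_rotvec()
def tcpgo(p,psi): bot.goto(list(p),list(down(psi)))
def load(n):
    import pickle; return pickle.load(open(f"pics/{n}.pkl","rb"))
def snap(n,cam="wrist"):
    import pickle
    c=bot.read_camera(cam); c["pixels"]=np.array(c["pixels"]); pickle.dump(c,open(f"pics/{n}.pkl","wb")); cv2.imwrite(f"pics/{n}.png",c["pixels"]); return c
def quads(c,mask,z,amin=0.0008):
    "masks' outer contours cast on plane z: (centre, long-axis angle, long, short, area)"
    out=[]
    for k in cv2.findContours(mask.astype(np.uint8),cv2.RETR_EXTERNAL,cv2.CHAIN_APPROX_NONE)[0]:
        if len(k)<30: continue
        P=np.array([onplane(c,*p[0],z)[:2] for p in k],np.float32); 
        r=cv2.minAreaRect(P*1000); A=cv2.contourArea(P)
        if A<amin: continue
        b=cv2.boxPoints(r); e=max((b[1]-b[0],b[2]-b[1]),key=np.linalg.norm)
        out.append((np.array(r[0])/1000,np.degrees(np.arctan2(e[1],e[0]))%180,max(r[1]),min(r[1]),A*1e6,k))
    return out
E
python3 - <<'E'
from h import *
tcpgo([.5,.16,.25],0); snap("boards")
tcpgo([.42,-.40,.25],0); snap("green")
p=-np.radians(32.7); tcpgo([.40,-.13,.17],p); snap("handle")
print(bot.current_clock())
for n in ("boards","green","handle"):
    c=load(n); h=cv2.cvtColor(c["pixels"],cv2.COLOR_BGR2HSV)
    if n=="handle":
        m=(h[...,2]<45); m[340:]=0
        for q in quads(c,m,.05,.0004): print(n,[np.round(x,3) for x in q[:5]],q[5].mean((0,1)).round())
    else:
        m=(h[...,0]>95)&(h[...,0]<130)&(h[...,1]>25)&(h[...,1]<130); m[340:]=0
        m=cv2.morphologyEx(m.astype(np.uint8),cv2.MORPH_OPEN,np.ones((5,5)));m=cv2.morphologyEx(m,cv2.MORPH_CLOSE,np.ones((9,9)))
        for q in quads(c,m,.009): print(n,[np.round(x,3) for x in q[:5]],q[5].mean((0,1)).round())
cv2.imwrite("pics/comb.png",np.vstack([np.hstack([cv2.resize(load(n)["pixels"],(400,300)) for n in ("boards","green")]),np.hstack([cv2.resize(load("handle")["pixels"],(400,300)),np.zeros((300,400,3),np.uint8)])]))
E
```

```text
4.2917
green [array([ 0.437, -0.549]), np.float32(87.063), np.float64(87.384), np.float64(69.269), np.float64(4428.961)] [320. 314.]
green [array([ 0.335, -0.507]), np.float32(0.169), np.float64(53.517), np.float64(36.121), np.float64(1238.964)] [246. 281.]
green [array([ 0.147, -0.525]), np.float32(0.167), np.float64(326.351), np.float64(134.14), np.float64(31789.046)] [ 97. 288.]
green [array([ 0.767, -0.28 ]), np.float32(101.844), np.float64(150.141), np.float64(63.58), np.float64(8330.674)] [613. 100.]
handle [array([ 0.446, -0.274]), np.float32(102.817), np.float64(104.336), np.float64(49.048), np.float64(2962.032)] [431. 317.]
handle [array([ 0.251, -0.15 ]), np.float32(10.539), np.float64(105.233), np.float64(48.507), np.float64(2999.507)] [192. 317.]
handle [array([ 0.444, -0.065]), np.float32(59.733), np.float64(74.681), np.float64(9.687), np.float64(654.285)] [314. 137.]
```

View pics/comb.png

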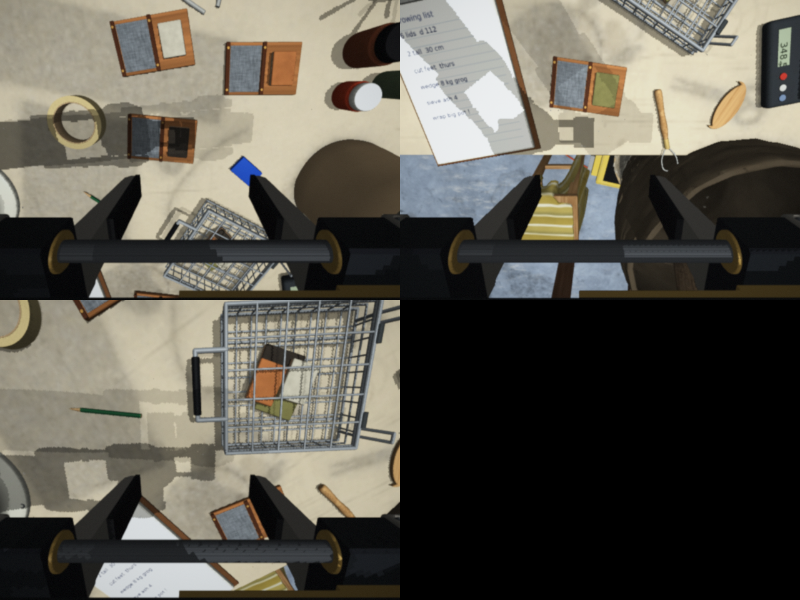

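The combined picture shows the handle bar at full-res (314,137), clear of the basket by its loop. All four boards are in view, with the felt on the left and the control on the right, each turned only slightly. I'll measure them from the wood outlines, then open the lid.

Run:
```python
from h import *
import json
P={}
for n in ("boards","green"):
    c=load(n); I=c["pixels"]; h=cv2.cvtColor(I,cv2.COLOR_BGR2HSV)
    m=((h[...,0]<17)|(h[...,0]>172))&(h[...,1]>105)&(h[...,2]>35); m=m.astype(np.uint8); m[330:]=0
    m=cv2.morphologyEx(m,cv2.MORPH_CLOSE,np.ones((7,7)))
    ok=[q for q in quads(c,m,.009,.002)]
    for q in ok:
        # fill by hull, control side from wood centroid
        mm=np.zeros(m.shape,np.uint8); cv2.drawContours(mm,[cv2.convexHull(q[5])],-1,1,-1)
        ys,xs=np.nonzero(mm&m); cw=onplane(c,xs.mean(),ys.mean(),.009)[:2]
        e=np.array([np.cos(np.radians(q[1])),np.sin(np.radians(q[1]))])
        if e@(cw-q[0])<0: e=-e
        pl=q[0]-33e-3*e; ct=q[0]+33e-3*e
        u,v=proj(c,[*ct,.02]).astype(int); col=np.median(I[v-4:v+5,u-4:u+5],(0,1))
        print(n,q[0].round(4),np.round(q[1:4],1),int(q[4]),"place",pl.round(4),"ang",np.degrees(np.arctan2(e[1],e[0])).round(1),"ctl",col)
```

```text
boards [0.4326 0.1347] [174.4 135.7  92.1] 12071 place [0.3997 0.1379] ang -5.6 ctl [19. 21. 23.]
boards [0.6234 0.2681] [1.000e-01 1.351e+02 9.080e+01] 11980 place [0.5904 0.2681] ang 0.1 ctl [ 62. 107. 170.]
boards [0.8088 0.3038] [ 9.9 83.8 67.9] 3074 place [0.8413 0.3094] ang -170.1 ctl [12. 18. 34.]
boards [0.4258 0.3103] [  8.8 136.1  92. ] 12153 place [0.3932 0.3053] ang 8.8 ctl [179. 197. 199.]
green [ 0.4058 -0.3229] [172.2 135.4  90.9] 12008 place [ 0.3731 -0.3184] ang -7.8 ctl [ 89. 143. 145.]
green [ 0.2801 -0.3143] [ 91.8 269.3  47.6] 2229 place [ 0.2812 -0.3473] ang 91.8 ctl [ 51.  81. 120.]
```

Every board outline measures 136 × 92 mm, so the places are trustworthy. Now the lid.

```bash
cat >> h.py <<'E'
PL={"black":((.3997,.1379),-5.6),"orange":((.5904,.2681),.1),"pale":((.3932,.3053),8.8),"green":((.3731,-.3184),-7.8)}
E
python3 - <<'E'
from h import *
p=np.radians(-30.3); ex=np.array([np.cos(p),np.sin(p)]); hb=np.array([.444,-.065]); hg=hb+.234*ex
def pt(a): return [*(hg-.234*np.cos(a)*ex), .05+.234*np.sin(a)-.017]
r=down(p)
A=list(np.arange(.15,1.82,.15))+[1.80]
print([bot.inverse_kinematics(pt(a),list(r)) is not None for a in A], pt(1.8))
bot.set_gripper(.35,12)
tcpgo([*hb,.12],p); bot.line_to([*hb,.033],max_speed=.1)
print("F",np.round(bot.current_contact_force(),1))
bot.set_gripper(0,12); print("open",bot.current_opening()*92)
for a in A:
    bot.line_to(pt(a),max_speed=.2)
    f=np.round(bot.current_contact_force(),1); print(round(a,2),f,round(bot.current_opening()*92,1))
    if np.linalg.norm(f)>25: print("STOP");break
print(bot.current_clock()); snap("lidside","side")
E
```

```text
[True, True, True, True, True, True, True, True, True, True, True, True, True] [np.float64(0.6919372338112773), np.float64(-0.2098828214856583), np.float64(0.26088034562549767)]
F [-0.2 -0.   0.8]
open 0.5146095027448075
0.15 [-0.3 -0.   0.6] 0.2
0.3 [0.7 0.9 0.1] 0.5
0.45 [ 0.2  0.1 -0.8] 0.6
0.6 [-0.2 -0.1 -0.6] 0.4
0.75 [-0.5  0.4  0.5] 0.4
0.9 [-0.3 -0.6 -0.3] 0.3
1.05 [-0.  -0.1  0.1] 0.2
1.2 [-0.7  0.2 -0.1] 0.7
1.35 [ 0.   0.8 -0.6] 0.4
1.5 [-0.8  0.1 -0.1] 0.6
1.65 [-0.3 -0.6 -0.5] 0.6
1.8 [-0.3  0.1  0.1] 0.4
1.8 [-1.3 -0.3 -0.2] 0.3
12.0667
```

View pics/lidside.png

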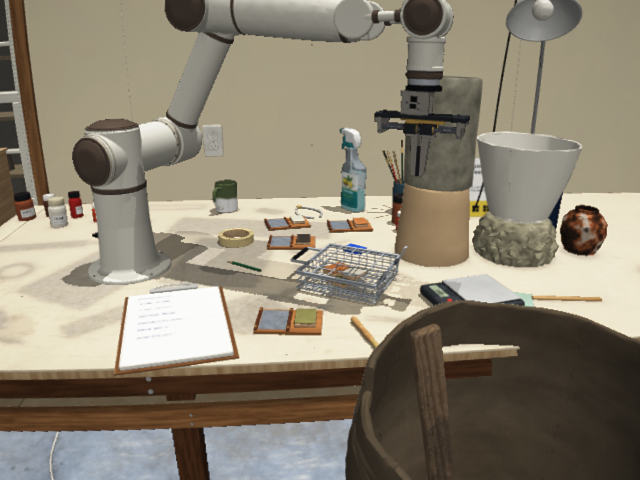

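The gripper shut on nothing (0.5 mm), so it missed the bar and the lid is still shut, with the bar at (299,256). I'll check the bar position across views.

Run:
```python
from h import *
s=load("lidside"); print("side proj",proj(s,[.444,-.065,.05]),proj(s,[.463,-.033,.05]),proj(s,[.425,-.097,.05]))
c=bot.read_camera("scene"); print("scene proj",proj(c,[.444,-.065,.05]))
cl=load("handle"); print("handle cam",-np.array(cl["R"]).T@cl["t"], proj(cl,[.444,-.065,.05]))
print("tcp",bot.current_ee_pos(),bot.current_opening())
# LS triangulation: side, scene, wrist
w=bot.read_camera("wrist")
bot.set_gripper(.35,12)
p=np.radians(-30.3); tcpgo([.444,-.065,.20],p); a=snap("h2"); 
bot.line_to([.444,-.065,.12]); b=snap("h3"); sd=snap("h3s","side"); sc=snap("h3sc","scene")
S=cv2.resize(sd["pixels"][200:320,240:420],(600,400),interpolation=3)
cv2.imwrite("pics/mix.png",np.hstack([cv2.resize(b["pixels"],(400,300)),cv2.resize(S,(400,300))]))
```

```text
side proj [299.73240731 253.74489312] [306.3154524  248.81041379] [292.81884286 258.9275816 ]
scene proj [305.24709125 270.99747501]
handle cam [ 0.44520719 -0.06074835  0.36243837] [313.05656302 138.96973733]
tcp [ 0.69167445 -0.20953805  0.26144106] 0.004847005032758331
```

View pics/mix.png

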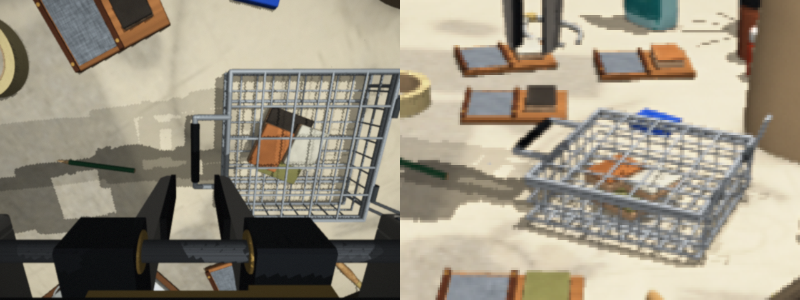

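Both outside views agree with the measured bar position to within 2 px. I'll try again a little lower, with pictures at the bottom before and after closing.

Run:
```python
from h import *
bot.line_to([.444,-.065,.029],max_speed=.1)
print(bot.current_ee_pos(),np.round(bot.current_contact_force(),1),bot.current_opening())
a=snap("d1","side"); w1=snap("d1w"); sc=snap("d1c","scene")
for o in (.28,.22,.17,.12):
    bot.set_gripper(o,12); print(o,bot.current_opening(),np.round(bot.current_contact_force(),1),bot.current_grip_force())
b=snap("d2","side"); 
C=lambda i,x,y,W=160,H=120:cv2.resize(i["pixels"][y:y+H,x:x+W],(400,300),interpolation=2)
cv2.imwrite("pics/mix2.png",np.vstack([np.hstack([C(a,230,190),C(b,230,190)]),np.hstack([cv2.resize(w1["pixels"],(400,300)),C(sc,230,200)])]))
```

```text
[ 0.44463613 -0.06526654  0.02966151] [ 0.7 -0.5  0.2] 0.3499204093197712
0.28 0.2795806844660387 [-0.3 -0.2 -0.5] 0.0
0.22 0.22366482702673215 [-0.  -0.7 -0.3] 0.0
0.17 0.16978316447596617 [ 0.2  0.2 -0.6] 0.0
0.12 0.11855426527924799 [ 2.6 -2.1 -1.6] 1.8083152547478676
```

View pics/mix2.png

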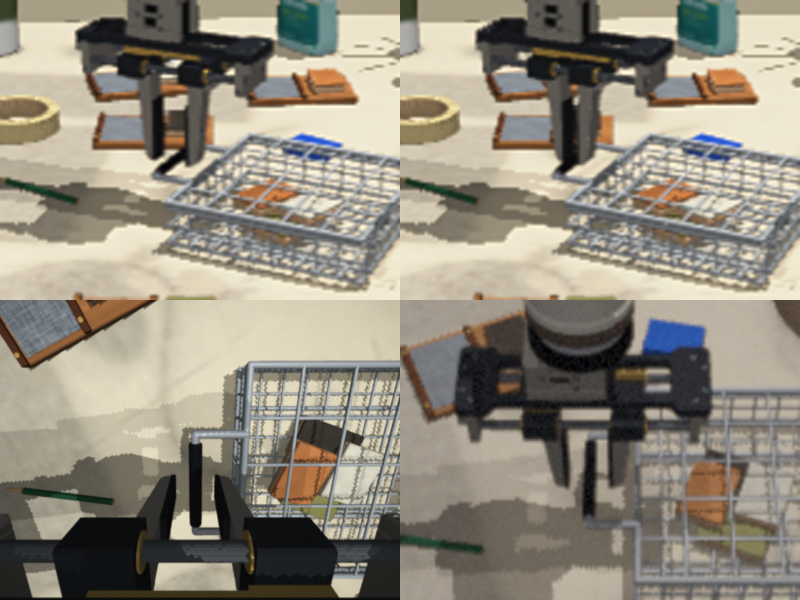

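The bar sits between the fingers, and they touch it at 11 mm. I'll close with force from here and stop if it slips.

Run:
```python
from h import *
for n in (6,12,20):
    bot.set_gripper(0.08 if n<10 else .05,n); print(n,bot.current_opening()*92,np.round(bot.current_contact_force(),1),bot.current_grip_force())
p=bot.current_ee_pos(); 
if bot.current_opening()*92>8:
    q=list(p); q[2]+=.02; bot.line_to(q,max_speed=.08); bot.hold(.2)
    print(bot.current_opening()*92,np.round(bot.current_contact_force(),1),bot.current_grip_force())
```

```text
6 10.309581887774957 [ 4.2 -2.8 -2.2] 5.999677777290344
12 10.337247352926758 [ 4.5 -2.9 -1.7] 11.99973240494728
20 10.212013825880488 [ 5.1 -2.5 -2.3] 19.999532997608185
10.031880546589251 [ 5.7 -3.6 -2.1] 19.9980166554451
```

Gripped at 10 mm and lifted 20 mm. Now following the arc.

Run:
```python
from h import *
p=np.radians(-30.3); ex=np.array([np.cos(p),np.sin(p)]); hb=np.array([.444,-.065]); hg=hb+.234*ex
def pt(a): return [*(hg-.234*np.cos(a)*ex), .05+.234*np.sin(a)-.021]
for a in list(np.arange(.2,1.7,.15))+[1.72,1.8]:
    bot.line_to(pt(a),max_speed=.2)
    f=np.round(bot.current_contact_force(),1); o=bot.current_opening()*92; print(round(a,2),f,round(o,1))
    if np.linalg.norm(f)>30 or o<7: print("STOP");break
else:
    snap("lid2","side"); bot.set_gripper(.3,20); bot.line_to(list(np.array(pt(1.8))+[0,0,.06]))
    tcpgo([*(np.array([.444,-.065])-.06*ex),.25],p+np.pi/2-np.pi/2); snap("basket"); snap("lid3","side")
print(bot.current_clock())
I=load("lid3")["pixels"]; cv2.imwrite("pics/mix3.png",np.hstack([cv2.resize(load("basket")["pixels"],(400,300)),cv2.resize(I[150:350,250:517],(400,300))]))
```

```text
0.2 [ 6.4 -3.8 -3.1] 10.0
0.35 [ 8.8 -4.1 -5.3] 10.0
0.5 [ 8.6 -4.8 -7.7] 10.4
0.65 [ 6.4 -3.9 -8.2] 10.4
0.8 [ 2.4 -0.6 -5.5] 10.2
0.95 [-1.5  0.7 -1.9] 9.7
1.1 [-5.2  1.3  5.3] 9.9
1.25 [-4.   1.8  9.1] 9.5
1.4 [-2.2  0.7 11.6] 8.8
1.55 [ 0.3  0.  12.2] 7.9
1.72 [ 1.8 -1.  12.7] 6.9
STOP
22.1Traceback (most recent call last):
  File "<stdin>", line 12, in <module>
  File "h.py", line 18, in load
    import pickle; return pickle.load(open(f"pics/{n}.pkl","rb"))
                                      ~~~~^^^^^^^^^^^^^^^^^^^^^^
FileNotFoundError: [Errno 2] No such file or directory: 'pics/lid3.pkl'
```

Run:
```python
from h import *
p=np.radians(-30.3); ex=np.array([np.cos(p),np.sin(p)]); hb=np.array([.444,-.065]); hg=hb+.234*ex
def pt(a,dz): return [*(hg-.234*np.cos(a)*ex), .05+.234*np.sin(a)-.021+dz]
for a,dz in ((1.76,.003),(1.82,.004)):
    bot.line_to(pt(a,dz),max_speed=.1); print(a,np.round(bot.current_contact_force(),1),bot.current_opening()*92)
bot.set_gripper(.4,20); print(np.round(bot.current_contact_force(),1))
bot.line_to(list(np.array(pt(1.82,0))+[0,0,.06]))
tcpgo([*(np.array([.50,-.19])),.25],p); snap("basket"); snap("lid3","side")
print(bot.current_clock(),bot.current_ee_pos())
I=load("lid3")["pixels"]; cv2.imwrite("pics/mix3.png",np.hstack([cv2.resize(load("basket")["pixels"],(400,300)),cv2.resize(I[150:350,250:517],(400,300))]))
```

```text
1.76 [ 2.4 -0.2  8.3] 4.88062758475464
1.82 [ 2.7 -0.4  8.1] 4.6900365673342845
[ 0.4  0.5 -0.2]
24.7417 [ 0.50121935 -0.19049882  0.25051215]
```

View pics/mix3.png

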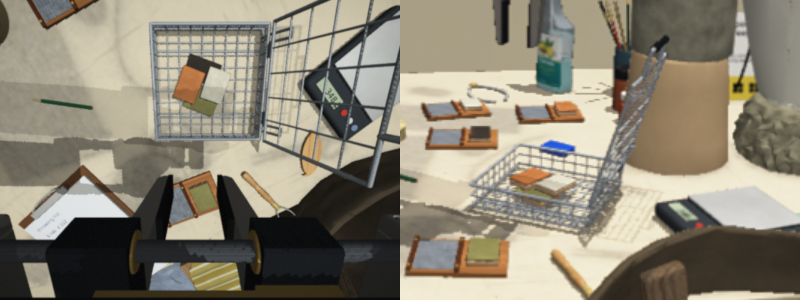

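The lid stands open against its stops (side crop, around (635,110)). The stack is fully visible, with orange at full-res (305,133) and pale at (345,140). Now measuring the tiles.

```bash
cat >> h.py <<'E'
def tile(c,col,z,roi):
    "roi=(x0,y0,x1,y1) full-res"
    b=cv2.GaussianBlur(c["pixels"],(3,3),0); h=cv2.cvtColor(b,cv2.COLOR_BGR2HSV); H,S,V=h[...,0],h[...,1].astype(int),h[...,2].astype(int)
    m={"orange":(H<16)&(S>110)&(V>60),"pale":(S<45)&(V>120),"green":(H>17)&(H<40)&(S>85)&(V>35),"black":(V<62)&(S<130)}[col].astype(np.uint8)
    k=np.zeros_like(m); x0,y0,x1,y1=roi; k[y0:y1,x0:x1]=1; m=m*k
    m=cv2.morphologyEx(m,cv2.MORPH_OPEN,np.ones((5,5))); m=cv2.morphologyEx(m,cv2.MORPH_CLOSE,np.ones((5,5)))
    q=sorted(quads(c,m,z,.0003),key=lambda q:-q[4])
    return q[0] if q else None
E
python3 - <<'E'
from h import *
c=load("basket"); roi=(265,75,375,200)
for col,z in (("orange",.034),("pale",.032),("green",.02),("black",.02)):
    q=tile(c,col,z,roi); print(col,q[0].round(4),np.round(q[1:5],1))
    cv2.drawContours(c["pixels"],[q[5]],-1,(255,0,255),1)
cv2.imwrite("pics/seg.png",cv2.resize(c["pixels"][60:210,250:390],(560,600),interpolation=0))
E
```

```text
orange [ 0.5324 -0.1149] [  38.7   58.6   40.9 2208.5]
pale [ 0.5466 -0.1287] [   59.8   132.9   127.8 16169. ]
green [ 0.5311 -0.1555] [128.6  56.5  24.8 946.4]
black [ 0.5669 -0.0929] [129.2  42.7  18.3 636.1]
```

View pics/seg.png

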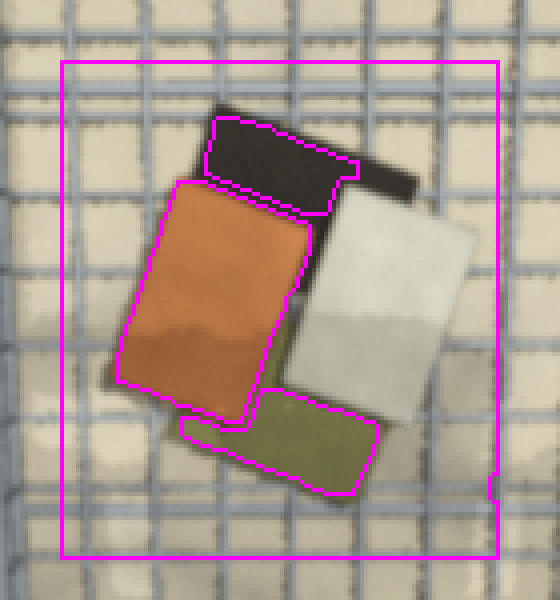

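Orange segments cleanly at 58.6 × 40.9 mm. Picking and placing it, with checks on the grip.

```bash
cat >> h.py <<'E'
def best(p,psi):
    j0=np.array(bot.current_joints()); out=[]
    for k in (-2,-1,0,1,2):
        j=bot.inverse_kinematics(list(p),list(down(psi+k*np.pi)))
        if j is not None: out.append((np.abs(np.array(j)-j0).max(),j))
    return min(out,key=lambda o:o[0])[1]
def go(p,psi): bot.set_joints(list(best(p,psi)))
def pick(xy,deg,support,L,gap=.0018,N=30,op=.95):
    psi=np.radians(deg); bot.set_gripper(op,N)
    go([*xy,.13],psi); bot.line_to([*xy,support+.02],max_speed=.2); bot.line_to([*xy,support+gap],max_speed=.05)
    print("down",np.round(bot.current_contact_force(),1),np.round(bot.current_ee_pos(),4))
    bot.set_gripper((L-8)/92,N); bot.hold(.1); o=bot.current_opening()*92
    print("grip",round(o,1),"want",L,bot.current_grip_force(),np.round(bot.current_contact_force(),1))
    ok=abs(o-L)<4
    if ok:
        bot.line_to([*xy,support+.03],max_speed=.06); bot.line_to([*xy,.15],max_speed=.2)
        print("lifted",round(bot.current_opening()*92,1),bot.current_grip_force())
    return ok
def place(col,gap=.0018,L=60):
    (x,y),a=PL[col]; psi=np.radians(a+90)
    go([x,y,.12],psi); bot.line_to([x,y,.035],max_speed=.2); bot.line_to([x,y,.009+gap+.0007],max_speed=.03)
    print("set",round(bot.current_opening()*92,1),np.round(bot.current_contact_force(),1))
    bot.set_gripper(min(1,(L+10)/92)); bot.line_to([x,y,.12],max_speed=.2)
E
python3 - <<'E'
from h import *
ok=pick([.5324,-.1149],38.7,.020,58)
c=snap("p1","side")
if ok: place("orange"); 
print(bot.current_clock()); snap("p1w"); b=snap("p1s","side")
cv2.imwrite("pics/mix4.png",np.hstack([cv2.resize(c["pixels"][80:320,220:480],(400,370)),cv2.resize(b["pixels"][80:320,220:480],(400,370))]))
E
```

```text
down [ 0.5 -0.5  0.7] [ 0.5322 -0.1148  0.0216]
grip 50.3 want 58 0.0 [-0.8 -0.  -0.1]
28.55
```

View pics/mix4.png

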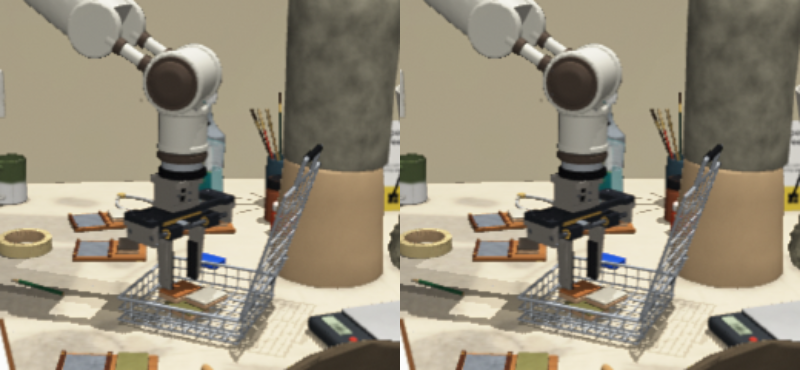

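The fingers closed above the tile: 50 mm with no grip force. It's the same symptom as at the bar, so the tips look higher than reported. I'll check the tip height in the side view.

Run:
```python
from h import *
s=load("p1s"); psi=np.array(bot.current_tool_rot()); R=Ro.from_rotvec(psi).as_matrix(); t=np.array(bot.current_ee_pos()); print(t,R[:,1].round(3),R[:,2].round(4))
I=s["pixels"].copy()
for sg in (-1,1):
  for d in (25,43):
   for x in (-10,10):
    P=t+R[:,1]*sg*d/1000+R[:,0]*x/1000; u=proj(s,P); print(sg,d,x,u.round(1), proj(s,P+[0,0,.012]).round(1)); 
    cv2.circle(I,tuple((u).astype(int)),0,(0,0,255),-1)
o=proj(s,[.5324,-.1149,.034]); print("orange top",o)
cv2.imwrite("pics/tip.png",cv2.resize(I[220:300,290:390],(800,600)[:2] and (750,600),interpolation=0))
```

```text
[ 0.53241135 -0.1149156   0.02178887] [ 0.78   0.625 -0.   ] [ 0. -0. -1.]
-1 25 -10 [332.8 275. ] [332.9 270.5]
-1 25 10 [326.9 272.5] [327. 268.]
-1 43 -10 [327.5 277.2] [327.6 272.6]
-1 43 10 [321.7 274.7] [321.7 270.1]
1 25 -10 [346.8 269.2] [347.  264.7]
1 25 10 [341.  266.8] [341.1 262.4]
1 43 -10 [351.7 267.1] [351.9 262.7]
1 43 10 [345.9 264.8] [346.  260.5]
orange top [337.05060419 266.28036003]
```

View pics/tip.png

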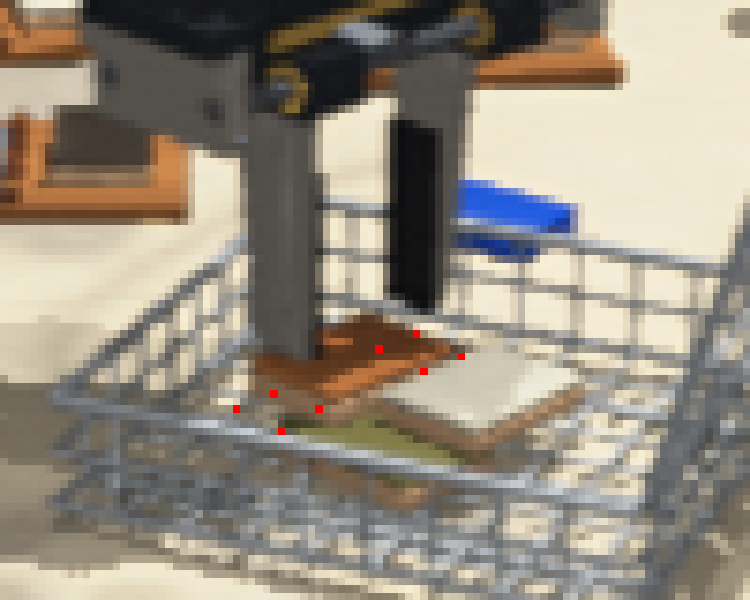

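The real fingertips are about 6.5 px (≈18 mm) above where the reported TCP projects. That explains both misses: the tips are shorter than stated. I'll get the exact offset by a gentle touch on bare bench.

Run:
```python
from h import *
p=bot.current_ee_pos(); bot.line_to([p[0],p[1],.12],max_speed=.25); bot.set_gripper(.1,20)
go([.44,.04,.03],0)
z=bot.current_ee_pos()[2]; z0=.008; bot.line_to([.44,.04,z0],max_speed=.1); f0=bot.current_contact_force()[2]
print(f0)
while z0>-.028:
    z0-=.001; bot.line_to([.44,.04,z0],max_speed=.05); f=bot.current_contact_force()[2]
    if f-f0>4: break
print("contact cmd",z0,"act",bot.current_ee_pos(),f,bot.current_clock())
bot.line_to([.44,.04,.04],max_speed=.25)
```

```text
0.5850852931897237
contact cmd -0.02100000000000001 act [ 0.44019285  0.03996528 -0.01996844] 12.555703859308466 38.4333
```

The bench touch gives an offset of 19.3 mm. I'll correct for it and pick orange.

```bash
sed -i 's/support+gap\]/support+gap-D]/; s/support+\.02\]/support+.02-D+.01]/; s/support+\.03\]/support+.03-D]/; s/\.009+gap+\.0007\]/.009+gap+.0007-D]/; s/y,\.035\]/y,.035-D]/; s/^PL=/D=.0193\nPL=/' h.py
python3 - <<'E'
from h import *
ok=pick([.5324,-.1149],38.7,.020,58)
if ok:
    place("orange"); snap("p2w"); snap("p2s","side")
print(bot.current_clock())
if ok:
    c=load("p2w"); cv2.imwrite("pics/mix5.png",np.hstack([cv2.resize(c["pixels"],(400,300)),cv2.resize(load("p2s")["pixels"][200:320,250:410],(400,300))]))
E
```

```text
down [-0.1 -0.7 -0.8] [ 0.5324 -0.1149  0.0025]
grip 57.7 want 58 30.000261515378952 [-1.1 -0.1  1. ]
lifted 57.8 29.999800622463226
set 58.1 [ 0.2  0.1 -0.2]
48.625
```

View pics/mix5.png

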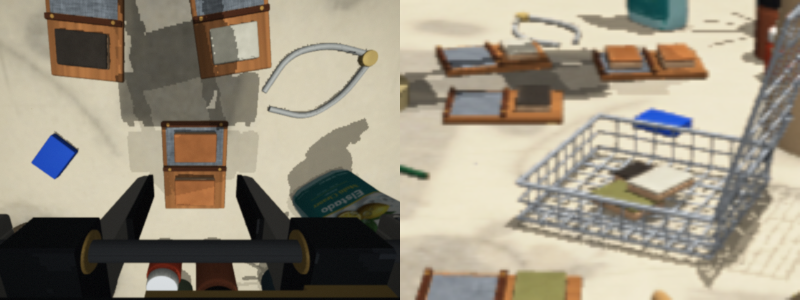

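Orange lies in its channel (wrist view, around full-res (312,240)). The pale tile and lower tiles are undisturbed. Next, a fresh look at the basket.

Run:
```python
from h import *
go([.50,-.19,.25],np.radians(-30.3)); c=snap("b2"); print(bot.current_clock())
h=cv2.cvtColor(c["pixels"],cv2.COLOR_BGR2HSV)
for n,(u,v) in dict(pale=(345,127),pale2=(335,150),bench=(390,160),bench2=(290,190)).items(): print(n,np.median(h[v-2:v+3,u-2:u+3],(0,1)))
roi=(265,75,375,200); I=c["pixels"].copy()
for col,z in (("green",.02),("black",.02)):
    q=tile(c,col,z,roi); print(col,q[0].round(4),np.round(q[1:5],1)); cv2.drawContours(I,[q[5]],-1,(255,0,255),1)
for S in (25,30,35,40):
    m=((h[...,1]<S)&(h[...,2]>105)).astype(np.uint8); k=np.zeros_like(m);k[75:200,265:375]=1
    m=cv2.morphologyEx(m*k,cv2.MORPH_OPEN,np.ones((9,9)))
    for q in quads(c,m,.032,.0008): print(S,q[0].round(4),np.round(q[1:5],1))
P=[onplane(c,250+u/4,60+v/4,.032)[:2] for u,v in ((347,185),(478,235),(412,422),(285,380))]
print("hand",np.mean(P,0),[np.linalg.norm(P[i]-P[i-1]).round(4) for i in range(4)],np.degrees(np.arctan2(*(P[0]-P[3])[::-1])))
cv2.imwrite("pics/seg2.png",cv2.resize(I[60:210,250:390],(560,600),interpolation=0))
```

```text
50.4417
pale [ 27.  26. 208.]
pale2 [ 27.  28. 177.]
bench [ 22.  43. 194.]
bench2 [ 35.  13. 136.]
green [ 0.5372 -0.1498] [ 128.9   57.6   41.2 1636.5]
black [ 0.559  -0.0988] [ 129.6   41.3   38.1 1373.1]
30 [ 0.5728 -0.139 ] [  41.4   54.    38.1 1520.6]
35 [ 0.5735 -0.1405] [  43.9   56.2   43.4 2093.7]
40 [ 0.574  -0.1408] [  41.3   56.6   44.4 2206.1]
hand [ 0.57198994 -0.1387775 ] [np.float64(0.0541), np.float64(0.0384), np.float64(0.053), np.float64(0.0381)] 42.17658875658552
```

View pics/seg2.png

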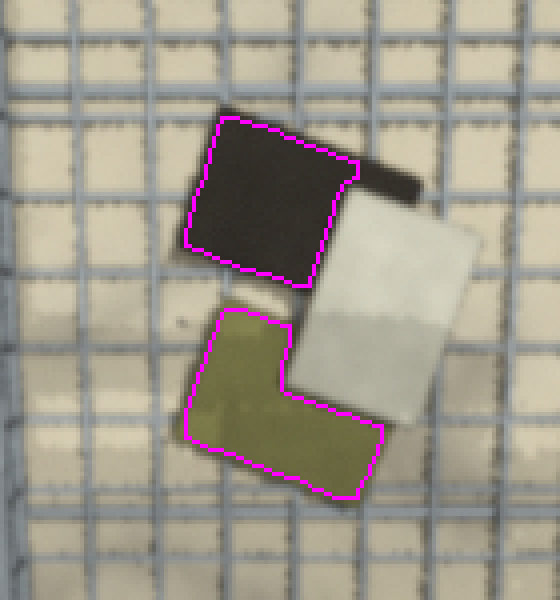

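Pale is at about (0.572, −0.139) and turned 41.5°; its size and hand-picked corners agree. Picking it.

Run:
```python
from h import *
ok=pick([.572,-.139],41.8,.020,57)
if ok:
    place("pale"); snap("p3w")
    go([.50,-.19,.25],np.radians(-30.3)); c=snap("b3")
    for col,z in (("green",.02),("black",.02)):
        q=tile(c,col,z,(265,75,375,200)); print(col,q[0].round(4),np.round(q[1:5],1)); r=cv2.minAreaRect(q[5]); print(r)
    cv2.imwrite("pics/mix6.png",np.hstack([cv2.resize(load("p3w")["pixels"],(400,300)),cv2.resize(c["pixels"][60:210,230:430],(400,300))]))
print(bot.current_clock())
```

```text
down [-0.6  1.2  0.4] [ 0.5721 -0.139   0.0025]
grip 56.6 want 57 29.99546200619079 [-0.3 -0.5  1.7]
lifted 57.1 29.994949755782727
set 56.7 [-0.6  0.  -0.3]
green [ 0.5372 -0.1499] [ 128.3   57.7   41.3 2222.3]
((322.60345458984375, 160.7413787841797), (49.58065414428711, 36.21059036254883), 21.801406860351562)
black [ 0.5645 -0.1051] [ 130.    57.8   38.1 2030.4]
((324.25, 112.75), (51.545127868652344, 36.049964904785156), 18.434947967529297)
61.8667
```

View pics/mix6.png

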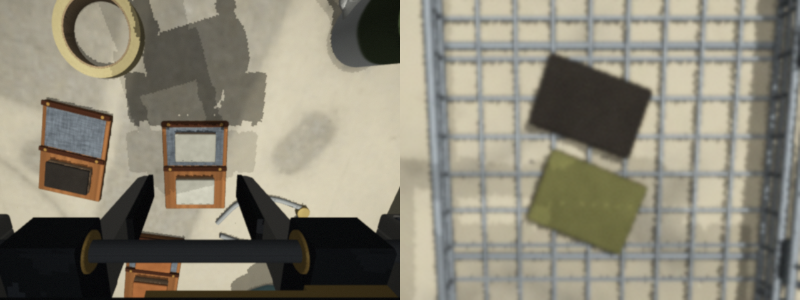

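Pale lies in its channel (wrist view, full-res (312,235)). Black (324,113) and green (322,161) are clear and flat in the basket. I'll take both.

Run:
```python
from h import *
ok=pick([.5645,-.1055],130,.008,62,gap=.0022)
if ok:
    place("black",gap=.0022,L=62); snap("p4w"); print(bot.current_clock())
    ok=pick([.5372,-.1499],128.6,.008,60,gap=.0022)
    if ok: place("green",gap=.0022); snap("p5w")
print(bot.current_clock())
if ok:
    s=snap("p5s","scene")
    cv2.imwrite("pics/mix7.png",np.vstack([np.hstack([cv2.resize(load(n)["pixels"],(400,300)) for n in("p4w","p5w")]),np.hstack([cv2.resize(s["pixels"][120:280,180:393],(400,300)),cv2.resize(s["pixels"][200:440,280:600],(400,300))])]))
```

```text
down [-0.4 -0.4  0.4] [ 0.5645 -0.1055 -0.0092]
grip 61.7 want 62 29.98004748020321 [-0.3 -0.   1.2]
lifted 61.7 29.980171280913055
set 61.4 [-0.1  0.8  0.1]
70.3583
down [-0.6  0.2 -1.2] [ 0.5372 -0.1499 -0.0091]
grip 60.0 want 60 30.000270009040833 [ 0.4 -0.3  2.4]
lifted 60.0 29.999730214476585
set 59.5 [ 0.3 -0.5 -0.7]
79.1917
```

View pics/mix7.png

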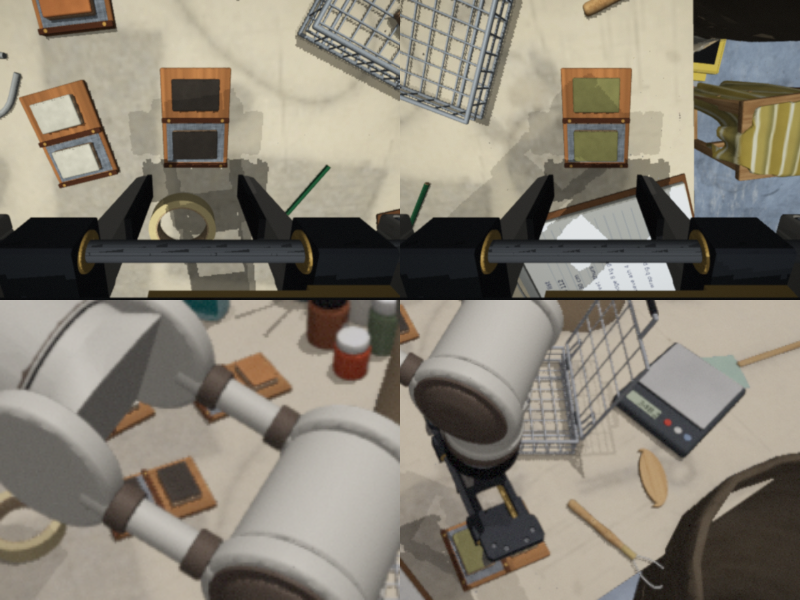

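All four tiles sit in their channels (black at full-res (312,232), green at (314,232)) and the lid is still open. I'll check offsets numerically in the saved pictures, then hand in.

Run:
```python
from h import *
for n,col,z in (("p2w","orange",.023),("p3w","pale",.021),("p4w","black",.021),("p5w","green",.021)):
    c=load(n); (x,y),a=PL[col]; u,v=proj(c,[x,y,z]).astype(int)
    q=tile(c,col,z,(u-58,v-34,u+58,v+32))
    if q: print(col,"off mm",((q[0]-[x,y])*1000).round(1),"dang",round((q[1]-a-90+90)%180-90,1),np.round(q[2:4],1))
```

```text
orange off mm [-1.   0.6] dang 0.1 [56.7 39.7]
pale off mm [1.1 1.9] dang -0.9 [59.  40.3]
black off mm [1.1 0.1] dang 1.2 [60.2 38.2]
green off mm [0.8 0.3] dang 1.2 [57.3 42.5]
```

Run:
```python
from h import *
print(bot.job_done(),bot.current_clock())
```

```text
the job is handed in; nothing more can be done
the job is handed in; nothing more can be done
```

The job is handed in: the lid stands open and all four tiles lie glaze up on their matching places, within about 2 mm and 1.2° in the last pictures, at about 79 s of the 115 s allowed; no verdict was shown.

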